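Wedge a neon tube rest up to its height finger

TASK

Take the wooden wedge by its handle block, lay it flat on the bench with its thin end at the open front of the tube rest, and slide it under the rest's nose bar so that the rest rises until the white glass tube just bears against the underside of the height gauge's steel finger. Stop by feel at a light touch of a few newtons, because the glass cracks if it is driven hard against the finger, then let go so that the wedge alone keeps the tube against the finger. Do not touch the rest, the glass or the gauge with the robot, and leave the other things on the bench where they are.

Things in the scene. Friction and masses are not known exactly. Their poses are not given: they have to be found in the camera images.
- jig: fixed steel stand of the tube rest: two feet 100 x 30 x 16 mm, 85 mm clear between them, with upright guide rods. Origin on the bench straight below the middle of the rest's nose bar; +x is the way the wedge is pushed in (the feet begin 25 mm beyond the origin; the way between them is free), +z up
- rest: aluminium carriage that rides up the rods almost freely (0.3 to 0.6 kg, 30 mm travel) with a white glass tube, 12 mm thick, lying along y in two forks. Origin: the stand's origin while down, rising with the rest; axes as the stand's. Lowest line of its nose bar (round, 12 mm, 56 mm long along y): 8 mm above this origin. Plate: 20 to 30 mm up, front edge 8 mm ahead of the bar's middle
- tube_top (a point): point on top of the glass tube below the gauge's finger, 45 mm beyond the nose bar (stand's +x), 66 mm above the origin of the rest; it rises with the rest. Pushing the wedge under takes a steady 7 to 18 N or so; once the tube touches the finger the push climbs by about 2 N per mm of wedge travel, some 1.4 N for each newton on the glass
- gauge: height gauge: fixed upright steel post behind one end of the tube, and clamped hard to it a level steel finger 14 mm wide and 8 mm thick that reaches forward over the tube. Its axes are the stand's; its origin is only a reference point, in line with the stand's origin and 2 to 9 mm below it
- finger_nominal (a point): nominal height of the underside of the gauge's finger, straight above tube_top and at the start 10 to 17 mm above it. The clamp was set by eye: the real underside lies up to 4 mm higher or lower than this point, so the touch must be felt
- wedge: loose wooden wedge, 0.16 kg, 36 mm wide, 185 mm long over all, with waxed sliding faces; it holds by friction where it is left. Its origin lies at its underside below the middle of the handle block, +x points to the thin end, +z up. From the thin end (4 mm thick, 165 mm ahead of the origin) its top rises straight, 1 mm for every 5 mm, to 33 mm thick at 20 mm ahead of the origin
- wedge_grip (a point): centre of the wedge's handle block, 25 mm above the wedge's underside; the block is 40 mm long along the wedge, 30 mm wide and 50 mm tall, to be gripped across its width from above; axes as the wedge's
- wedge_tip (a point): middle of the wedge's thin edge, 165 mm ahead of the handle's centre and 2 mm above the underside
- block: bystander: plain wooden block 130 x 36 x 33 mm without taper or handle, origin at the centre of its underside
- jar: bystander: glass jar 60 mm across and 75 mm tall, origin at the centre of its underside
- paddle: bystander: black flattening paddle, plate 85 x 60 x 10 mm with a round wooden handle, 195 mm long in all, origin on the bench where handle and plate meet
Not all that is in view belongs to the job. What is shaped like the wedge but purple is not meant.

How it is judged:
On the way, in this order (a step that is already met when the one before it is completed fails the run):
1. the wedge lies flat with its thin end under the rest and has begun to lift it (x of wedge_tip in the frame of jig above 0.022 m and height (world z) of wedge below 0.004 m and height (world z) of rest above 0.002 m), for 0.1 s.
2. the tube has risen on the wedge and touches the gauge's finger (contact force between rest and gauge above 0.3 N and contact force between wedge and rest above 1 N), for 0.1 s.
At the end, for the whole second after the job is handed in: the wedge lies flat on the bench (within 0.05 rad and 4 mm) with its thin end more than 40 mm past the nose bar, released and at rest, and carries the rest with the glass tube bearing on the gauge's finger with 0.3 to 12 N (all of step 2 and contact force between rest and gauge below 12 N and x of wedge_tip in the frame of jig above 0.04 m and angle between wedge's own z axis and vertical below 0.05 rad and height (world z) of wedge below 0.004 m and linear speed of wedge below 0.005 m/s); the robot touches nothing.
It fails at once if the glass cracks: tube pressed against the finger with more than 20 N (contact force between rest and gauge above 20 N).
It fails at once if the robot touches the stand, the rest, the glass or the gauge (contact force between any of the fingers, the arm and jig above 1 N or contact force between any of the fingers, the arm and gauge above 1 N).
It fails at once if a bystander is moved by more than 20 mm (distance of any of block, jar, paddle from where it was at the start of the episode above 0.02 m).
It also fails if it takes over 72 s, if anything falls off the work surface, if the arm or the gripper's body presses on something with over 40 N, if the wrist force passes 120 N, or if a joint passes its speed limit or range.

ROBOT

A 7-joint arm with a two-finger parallel gripper is mounted at the origin on the work surface. World frame = base frame: x ahead of the robot, y to its left, z up, the work surface at z = 0. Lengths are in m, angles in rad, forces in N, time in s.
With the tool pointing down it reaches from about 0.4 to 0.925 m from the base axis. Payload 5.6 kg.
Tool frame: the origin (TCP) lies midway between the tips of the shut fingers; the grasp point (between the pads) lies 19 mm behind it (bot.pinch_z is the distance from the TCP to the grasp point, in m); z points along the fingers, y is the direction in which the jaws open and shut (so a half turn about z gives the same grasp; the last joint's range is limited). The gripper opens to 85 mm and grips with 20 to 120 N. Pads are 22 mm wide; open, the fingers measure 114 mm over their backs; the gripper's body (76 mm by 85 mm) begins 54 mm behind the grasp point. The pads swing forward as they close: fully open they stand 13 mm farther back than shut.
Start: joints at [-1.277, 0.468, -0.012, 1.603, 0.006, 1.071, -0.056], TCP at [0.215, 0.613, 0.231] pointing down, gripper open.
Joint ranges: [-2.53, 2.53], [-0.31, 2.02], [-1.57, 1.55], [0.28, 2.44], [-1.29, 4.43], [0.15, 1.84], [-2.92, 2.92]. Speed limits (rad/s): [2.57, 2.57, 3.14, 3.14, 3.14, 3.14, 3.14].

INTERFACE

Orientations are given as a unit quaternion [w, x, y, z].
In Python, from workcell import bot gives the robot as it stands.
- The arm moves only by the tool jog_arm, never from a script. Its argument "increments" is one flat list of numbers, 5 for each row, row after row: the shift along the tool's x, y, z in mm, then the turn about the tool's z in degrees, then the opening, from 0 (shut) to 1 (fully open). A call has 1 to 12 rows; each row is the pose to reach, as a shift and turn from the pose commanded when the call began, along the tool's axes at that moment; what a row does not reach only later rows make up. A row lasts 1/10 s, in which the tool goes at most 50 mm and 8.59 degrees, less where a joint would pass 70% of its speed; a pose out of reach is approached as far as the arm can. A call with a gripper value outside its range is refused whole. The fingers move at their own pace and stop on an object; the grip force is fixed at half the most. Time passes only in rows, so rows that repeat a pose let the fingers close. It gives the time, the measured TCP pose, the force and the opening at its end, in the units of the state.
- bot.get_state(): the state, without advancing time (a new reading comes with each control period).
- bot.snapshot(name): name is "scene" or "top"; returns the picture (480x640x3 uint8, red, green, blue); there is no depth.
- bot.camera_params(name): a dict with "vfov" (degrees; the focal length in pixels is half the picture's height over the tangent of half this angle, whatever the lens; pixels are square), "cx", "cy" (the principal point, pixels), "D" ([k1, k2, p1, p2, k3] as OpenCV has them; the pictures are not rectified), "cam_to_world" (4x4, takes a point from camera to world coordinates). Camera axes: x right, y up, looking along -z (the intrinsics and any distortion apply to the point x, -y, -z); pixel columns grow to the right and rows downward; lengths in m; the calibration is good to about 2 mm. A picture is of the moment at which its call begins. camera_params takes no time and is no camera call.
- bot.sign_off(): hands the job in, once; it reports no verdict.
Trained networks look in the newest picture that a camera, given by its name, has taken for a name from the list of things; names that differ only in an ending like _2 or _b are one class to them, and where a whole thing is asked for, a point or a joint stands for the part that bears it (a point fixed in the world has none). Each returns a list of dicts, best first, with "score" (0 to 1); they miss things now and then, are a little off and sometimes report something else, mostly with a low value. They report only what shows in the picture. A call takes as long as a camera call. They do not tell look-alikes from the thing itself.
- bot.search_frame(camera, label): "at" ([x, y, z] in m, in world coordinates, good to about 4 mm: the middle of the surface that is visible of it).
The state is a dict: "clock": time; "q": joint angles; "qvel": joint speeds; "tau": joint torques, N m; "tcp_pos": TCP position; "tool_rot": TCP orientation; "ft_force": force on the tool from outside, world axes, zero at the start; "moment": the same for the moment, N m; "width": opening from 0.0 (shut) to 1.0 (fully open).
Only numpy, scipy, OpenCV 4.12 (cv2) and the standard library are available. Lean on these libraries where they do the work, as an engineer would, in place of code of your own. Each camera call takes 0.05 s, during which the arm holds its last target.

## Working session

There is one attempt and no reset: what is moved stays moved. The work goes in short steps, Python scripts to look and compute and a tool call to move; the robot and the scene stay as the last step left them, time stands still between calls to the robot, and variables do not carry over. Pictures are saved under pics/ and viewed, and the job is handed in when it is done.

Besides the shell and the picture viewer there is one more tool, called by a JSON object that holds its "name" and its "arguments", one argument or row to a line. jog_arm: Moves the arm, as the interface text tells. Its arguments: {"type":"object","properties":{"increments":{"type":"array","items":{"type":"number"}}},"required":["increments"]}

```bash
mkdir -p pics; ls; python3 - <<'E'
from workcell import bot
import cv2
for n in("scene","top"):
    im=bot.snapshot(n); cv2.imwrite(f"pics/{n}0.png",im[:,:,::-1])
    p=bot.camera_params(n); print(n,p)
    for l in ("wedge","jig","rest","gauge","block","jar","paddle","wedge_grip","wedge_tip","tube_top"):
        print(l,[(d["score"],[round(v,4) for v in d["at"]]) for d in bot.search_frame(n,l)][:3])
print(bot.get_state())
E
```

```text
pics
scene {'vfov': 50.94858934933022, 'cx': 320.45159070389946, 'cy': 232.05767076197128, 'D': array([-0.11735188,  0.        ,  0.        ,  0.        ,  0.        ]), 'cam_to_world': array([[-0.85210879, -0.36821808,  0.37192211,  0.98002939],
       [ 0.52336131, -0.59694883,  0.60806663,  0.80445107],
       [-0.00188266,  0.71278856,  0.70137645,  0.94913636],
       [ 0.        ,  0.        ,  0.        ,  1.        ]])}
wedge [(0.94, [0.512, 0.5084, 0.023]), (0.77, [0.3082, 0.3275, 0.0205]), (0.61, [0.5099, 0.3252, 0.0196])]
jig [(0.95, [0.7174, 0.0501, 0.0312])]
rest [(0.56, [0.7121, 0.0543, 0.0258])]
gauge [(0.79, [0.792, -0.0402, 0.0733])]
block [(0.64, [0.448, -0.2442, 0.0319])]
jar [(0.81, [0.7026, 0.3114, 0.0695])]
paddle [(0.76, [0.6898, -0.303, 0.01]), (0.28, [0.5081, 0.3253, 0.0227])]
wedge_grip [(0.71, [0.3079, 0.3241, 0.0241]), (0.6, [0.5035, 0.5112, 0.0161]), (0.59, [0.5115, 0.3214, 0.0202])]
wedge_tip [(0.94, [0.5081, 0.5158, 0.0148]), (0.71, [0.5112, 0.3222, 0.0229]), (0.68, [0.3068, 0.3267, 0.0152])]
tube_top [(0.66, [0.7074, 0.0538, 0.0297]), (0.58, [0.6875, -
[... 1167 characters left out ...]
.6923, 0.0302, 0.0306])]
{'clock': 1.1, 'q': array([-1.27696725,  0.4675056 , -0.01160352,  1.60273518,  0.00598082,
        1.07140044, -0.05629889]), 'qvel': array([ 0.00031694, -0.00124107, -0.0010872 , -0.00028293, -0.00257881,
       -0.00151493,  0.00187807]), 'tau': array([-1.63687633e-03, -5.32221830e+01,  2.10791174e-02, -2.51637197e+01,
        1.14951149e-02,  9.70918736e-04,  2.74625353e-05]), 'tcp_pos': array([0.21485234, 0.61345004, 0.23127213]), 'tool_rot': array([ 9.74329697e-06,  1.67657041e-01,  9.85845382e-01, -8.15579088e-06]), 'ft_force': array([-0.31242998, -0.68170855,  0.11004939]), 'moment': array([ 0.02921033,  0.04855851, -0.01689848]), 'width': 0.9992776825774834}
```

View pics/scene0.png

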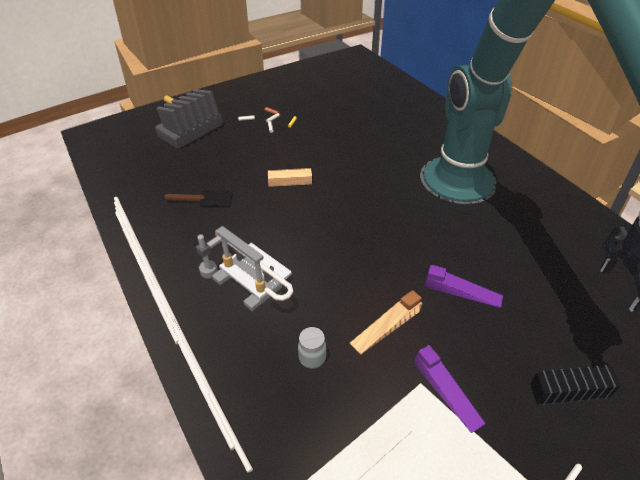

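View pics/top0.png

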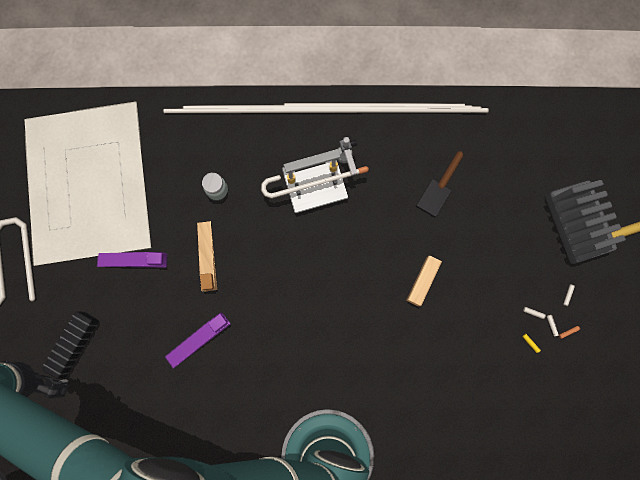

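Candidates in the top picture are purple (135,260), purple (198,340) and natural wood (206,257). The wooden one fits, since purple is excluded. I'll confirm it in enlarged crops.

```bash
python3 - <<'E'
import cv2,numpy as np
t=cv2.imread("pics/top0.png"); s=cv2.imread("pics/scene0.png")
a=cv2.resize(t[125:225,250:380],None,fx=6,fy=6,interpolation=cv2.INTER_CUBIC)
cv2.imwrite("pics/c1.png",a)
b=cv2.resize(t[210:300,180:235],None,fx=6,fy=6,interpolation=cv2.INTER_CUBIC)
cv2.imwrite("pics/c2.png",b)
c=cv2.resize(s[220:320,190:310],None,fx=6,fy=6,interpolation=cv2.INTER_CUBIC)
cv2.imwrite("pics/c3.png",c)
d=cv2.resize(s[280:360,340:430],None,fx=6,fy=6,interpolation=cv2.INTER_CUBIC)
cv2.imwrite("pics/c4.png",d)
E
```

```text
(no output)
```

View pics/c1.png

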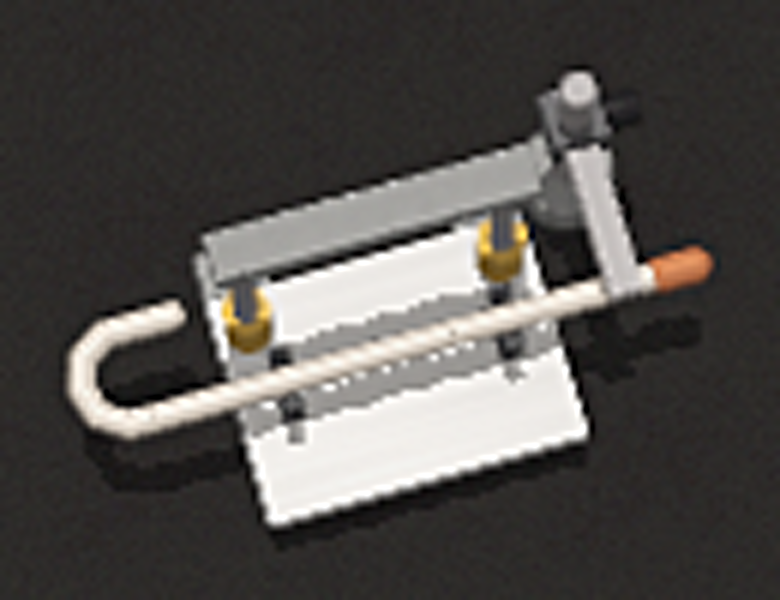

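View pics/c2.png

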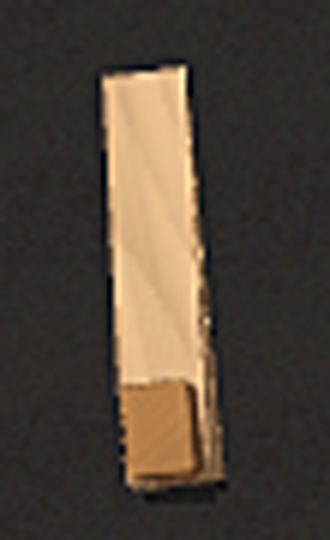

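View pics/c3.png

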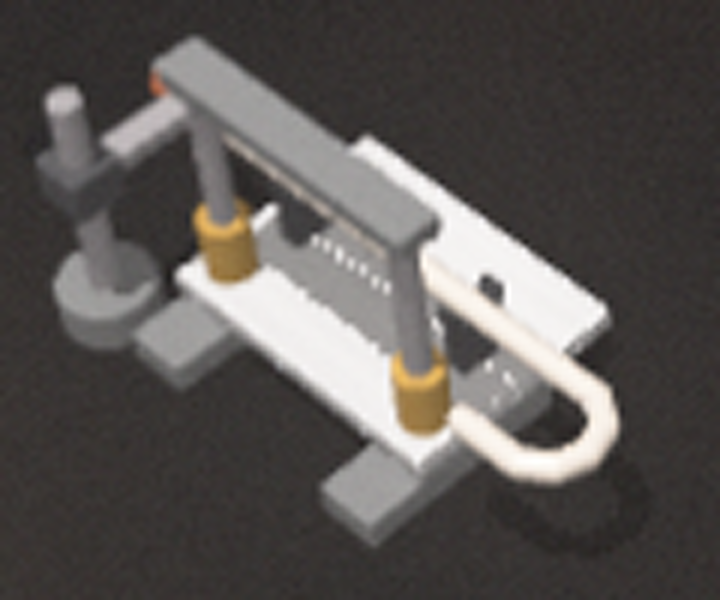

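View pics/c4.png

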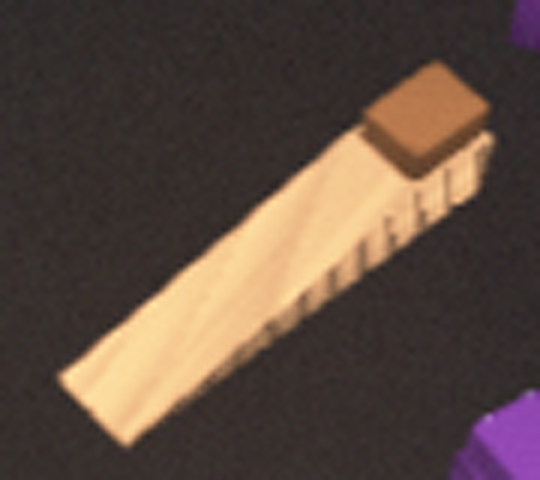

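The crops confirm it. The natural-wood wedge has its brown handle block at the end near the robot, and its thin end points away. The rest's open front is the plate edge facing the robot, at top picture (296,212)-(347,197). Next I fit the poses from both views.

```bash
cat > h.py <<'E'
import numpy as np,cv2
from workcell import bot
def proj(n,P):
    p=bot.camera_params(n);T=np.linalg.inv(p["cam_to_world"]);P=np.asarray(P,float)
    c=P@T[:3,:3].T+T[:3,3]; c=c*[1,-1,-1]
    f=240/np.tan(np.radians(p["vfov"]/2))
    K=np.array([[f,0,p["cx"]],[0,f,p["cy"]],[0,0,1]])
    return cv2.projectPoints(c,np.zeros(3),np.zeros(3),K,np.array(p["D"]))[0][:,0]
def body(pose,L):
    x,y,a=pose;c,s=np.cos(a),np.sin(a);L=np.asarray(L,float)
    return np.c_[x+c*L[:,0]-s*L[:,1],y+s*L[:,0]+c*L[:,1],L[:,2]]
E
python3 - <<'E'
from h import *
from scipy.optimize import least_squares
mm=1e-3
def crop(pts,ox,oy): return np.array(pts)/6.+[ox,oy]-0.5+1/12
# wedge: local order: handle top: (front=thin side)
Lh=[(20,15,50),(20,-15,50),(-20,-15,50),(-20,15,50),(165,18,4),(165,-18,4)]
Lh=np.array(Lh)*mm
wt=crop([(122,385),(190,380),(198,472),(125,480),(103,75),(186,67)],180,210)
ws=crop([(365,112)]*1,340,280)
# scene: thin end is lower-left; left of wedge(+y) ...
ws=crop([(415,162),(365,112),(437,62),(490,106),(127,440),(60,376)],340,280)
def fit(views,f,x0):
    r=least_squares(f,x0,x_scale=[.01,.01,.1]+[.01]*(len(x0)-3)); return r
for nm,vs in (("both",("top","scene")),("top",("top",)),("scene",("scene",))):
    O={"top":wt,"scene":ws}
    r=least_squares(lambda p:np.concatenate([(proj(v,body(p,Lh))-O[v]).ravel() for v in vs]),[.46,.32,0.])
    print("wedge",nm,r.x,np.degrees(r.x[2]),np.round(r.fun.reshape(-1,2),1).tolist())
# rest plate front edge top
jt=crop([(270,522),(587,435)],250,125); js=crop([(608,312),(365,137)],190,220)
for nm,vs in (("both",("top","scene")),("top",("top",)),("scene",("scene",))):
    O={"top":jt,"scene":js}
    def f(p):
        L=[(-.008,p[3],.03),(-.008,-p[3],.03)]
        return np.concatenate([(proj(v,body(p[:3],L))-O[v]).ravel() for v in vs])
    r=least_squares(f,[.66,.03,0.2,.05]); print("jig",nm,r.x,np.degrees(r.x[2]),np.round(r.fun.reshape(-1,2),1).tolist())
E
```

```text
wedge both [0.44125944 0.30946551 0.11871039] 6.8016043317126575 [[-1.8, 1.0], [-1.5, 0.4], [-1.4, 0.6], [-0.9, 0.7], [-0.7, 1.2], [-1.3, 0.9], [-0.6, -0.9], [-1.7, -0.8], [-1.2, -1.2], [-0.6, -0.4], [-1.6, 0.1], [-1.3, -0.2]]
wedge top [0.44332721 0.30620472 0.12003502] 6.877500133941809 [[-0.5, 0.2], [-0.2, -0.4], [-0.1, -0.2], [0.4, -0.1], [0.4, 0.4], [-0.1, 0.2]]
wedge scene [0.43989831 0.31221739 0.11536487] 6.609920051558198 [[0.6, -0.3], [-0.4, -0.3], [0.0, -0.6], [0.6, 0.2], [-0.6, 0.6], [-0.2, 0.2]]
jig both [0.65363409 0.0155975  0.2760301  0.07292974] 15.815359676815156 [[-0.8, 0.9], [-0.7, 0.6], [-1.1, -0.4], [-0.8, -0.4]]
jig top [0.65570353 0.01357752 0.27241592 0.07262015] 15.608282678496801 [[0.0, 0.0], [-0.0, -0.0]]
jig scene [0.65223558 0.01812567 0.27961948 0.07294101] 16.021016099847802 [[-0.0, -0.0], [0.0, 0.0]]
```

```bash
cat >> h.py <<'E'
from scipy.spatial.transform import Rotation as Rn
def inc(x,y,z,yawdeg):
    """yawdeg: world heading of wanted wedge x axis; tool y -> yaw+90"""
    s=bot.get_state();q=s["tool_rot"];R=Rn.from_quat([q[1],q[2],q[3],q[0]]).as_matrix()
    d=R.T@(np.array([x,y,z])-s["tcp_pos"])*1000
    ty=np.degrees(np.arctan2(R[1,1],R[0,1]))
    t=-((yawdeg+90-ty+90)%180-90)
    print("clock %.2f"%s["clock"],"inc",np.round(d,1),"turn",round(t,2),"tcp",np.round(s["tcp_pos"],4),"tilt",np.round(R[:2,2],4),"F",np.round(s["ft_force"],2),"w",round(s["width"],3))
E
python3 - <<'E'
from h import *
inc(.4413,.3095,.12,6.8)
E
```

```text
clock 1.10 inc [-314.2 -212.   111.3] turn -26.1 tcp [0.2149 0.6135 0.2313] tilt [ 0. -0.] F [-0.31 -0.68  0.11] w 0.999
```

{"name": "jog_arm", "arguments": {
  "increments": [-35,-24,12,-3,1,-70,-47,25,-6,1,-105,-71,37,-9,1,-140,-94,50,-12,1,-175,-118,62,-15,1,-210,-141,75,-18,1,-245,-165,87,-21,1,-280,-189,100,-24,1,-314,-212,111,-26.1,1,-314,-212,111,-26.1,1]
}}

```text
clock: 2.1
tcp_pos: [0.4446, 0.3028, 0.119]
tool_rot: [-0.0, -0.055, 0.999, -0.002]
ft_force: [0.5, -0.5, 0.7]
width: 0.998
```

```bash
python3 - <<'E'
from h import *
inc(.4413,.3095,.012,6.8)
E
```

```text
clock 2.10 inc [  2.5   7.5 107. ] turn -0.54 tcp [0.4446 0.3028 0.119 ] tilt [-0.0002 -0.0043] F [ 0.52 -0.47  0.67] w 0.998
```

{"name": "jog_arm", "arguments": {
  "increments": [0,0,25,0,1,0,0,50,0,1,0,0,75,0,1,0,0,95,0,1,0,0,108,0,1,0,0,108,0,1,0,0,108,0,1]
}}

```text
clock: 2.8
tcp_pos: [0.4413, 0.3101, 0.0127]
tool_rot: [0.0, -0.059, 0.998, 0.0]
ft_force: [-0.1, -0.3, -0.3]
width: 0.995
```

```bash
python3 - <<'E'
from h import *
im=bot.snapshot("top");s=bot.snapshot("scene")
inc(.4413,.3095,.012,6.8)
a=cv2.resize(im[190:320,150:270],None,fx=3.5,fy=3.5,interpolation=cv2.INTER_CUBIC)
b=cv2.resize(s[230:360,320:450],None,fx=3.5,fy=3.5,interpolation=cv2.INTER_CUBIC)[:a.shape[0]]
cv2.imwrite("pics/g1.png",np.hstack([a,b[:a.shape[0],:430]])[:,:,::-1])
E
```

```text
clock 2.90 inc [ 0.6 -0.8  1.4] turn 0.0 tcp [0.4418 0.3103 0.0134] tilt [0.0016 0.0014] F [-0.58 -0.61 -0.15] w 0.999
```

View pics/g1.png

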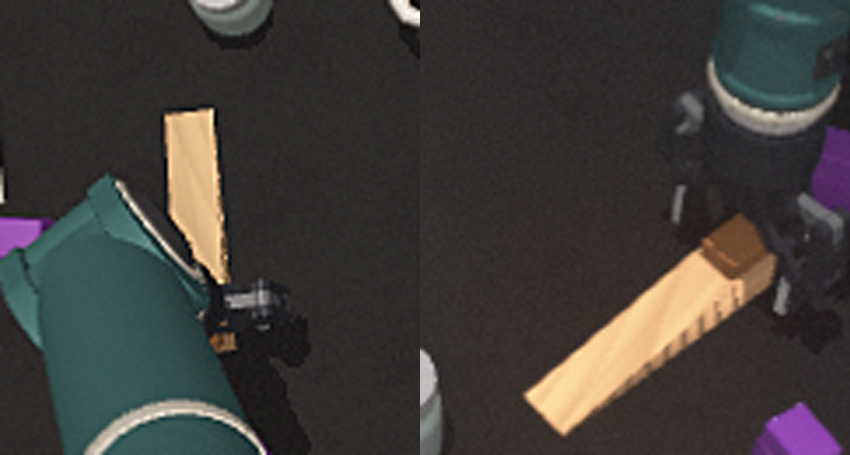

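The scene view shows the pads at (680,200) and (783,290), straddling the handle at (740,245), so I'm closing the gripper.

{"name": "jog_arm", "arguments": {
  "increments": [0,0,0,0,0.3,0,0,0,0,0,0,0,0,0,0,0,0,0,0,0,0,0,0,0,0,0,0,0,0,0]
}}

```text
clock: 3.5
tcp_pos: [0.4414, 0.3098, 0.0127]
tool_rot: [0.0, -0.059, 0.998, 0.0]
ft_force: [-0.2, -0.4, 5.9]
width: 0.343
```

{"name": "jog_arm", "arguments": {
  "increments": [0,0,-15,0,0,0,0,-30,0,0,0,0,-45,0,0,0,0,-55,0,0,0,0,-55,0,0,0,0,-55,0,0,0,0,-55,0,0]
}}

```text
clock: 4.2
tcp_pos: [0.4407, 0.3093, 0.0668]
tool_rot: [-0.0, -0.059, 0.998, -0.0]
ft_force: [-0.4, -0.2, -1.2]
width: 0.339
```

```bash
python3 - <<'E'
from h import *
im=bot.snapshot("top");s=bot.snapshot("scene")
inc(.466,-.0376,.067,15.8)
a=cv2.resize(im[190:320,150:270],None,fx=3.5,fy=3.5,interpolation=cv2.INTER_CUBIC)
b=cv2.resize(s[230:360,320:450],None,fx=3.5,fy=3.5,interpolation=cv2.INTER_CUBIC)[:a.shape[0]]
cv2.imwrite("pics/g2.png",np.hstack([a,b[:a.shape[0],:430]])[:,:,::-1])
E
```

```text
clock 4.30 inc [ 1.590e+01 -3.474e+02 -1.000e-01] turn -9.0 tcp [0.4407 0.3093 0.0666] tilt [-0.0011 -0.0009] F [ 0.46  0.85 -1.7 ] w 0.343
```

View pics/g2.png

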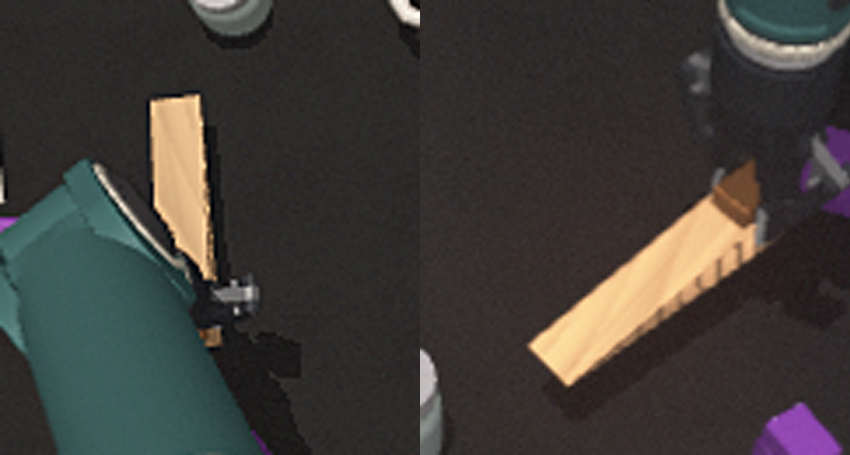

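The wedge is held at width 0.34, about 29 mm, which matches the handle. Next I carry it to the front of the rest.

{"name": "jog_arm", "arguments": {
  "increments": [1,-30,0,0,0,2,-70,0,-1,0,4,-110,0,-2,0,6,-150,0,-3,0,8,-190,0,-4.5,0,10,-230,0,-6,0,12,-270,0,-7.5,0,14,-310,0,-9,0,16,-335,0,-9,0,16,-347,0,-9,0,16,-347,0,-9,0,16,-347,0,-9,0]
}}

```text
clock: 5.5
tcp_pos: [0.4663, -0.0354, 0.0671]
tool_rot: [-0.0, -0.138, 0.99, 0.0]
ft_force: [-1.0, 1.0, -1.0]
width: 0.348
```

{"name": "jog_arm", "arguments": {
  "increments": [0,0,15,0,0,0,0,30,0,0,0,0,40,0,0,0,0,46,0,0,0,0,49,0,0,0,0,49,0,0,0,0,49,0,0]
}}

```text
clock: 6.2
tcp_pos: [0.4667, -0.0367, 0.0186]
tool_rot: [0.0, -0.138, 0.99, -0.0]
ft_force: [-0.2, -0.4, -2.1]
width: 0.339
```

```bash
python3 - <<'E'
from h import *
im=bot.snapshot("top");s=bot.snapshot("scene")
inc(.466,-.0376,.014,15.8)
cv2.imwrite("pics/top3.png",im[:,:,::-1]);cv2.imwrite("pics/scene3.png",s[:,:,::-1])
a=cv2.resize(im[130:300,250:390],None,fx=3.5,fy=3.5,interpolation=cv2.INTER_CUBIC)[:595,:400*2]
cv2.imwrite("pics/g3a.png",a[:,:,::-1])
b=cv2.resize(s[140:290,190:370],None,fx=4,fy=4,interpolation=cv2.INTER_CUBIC)
cv2.imwrite("pics/g3b.png",b[:,:,::-1])
E
```

```text
clock 6.30 inc [ 0.9 -0.5  4.7] turn -0.01 tcp [ 0.4667 -0.0369  0.0187] tilt [0.001 0.   ] F [ 0.13  0.72 -1.8 ] w 0.341
```

View pics/g3a.png

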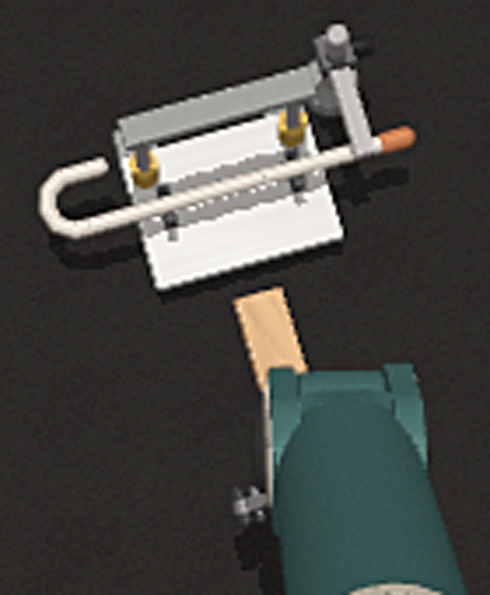

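View pics/g3b.png

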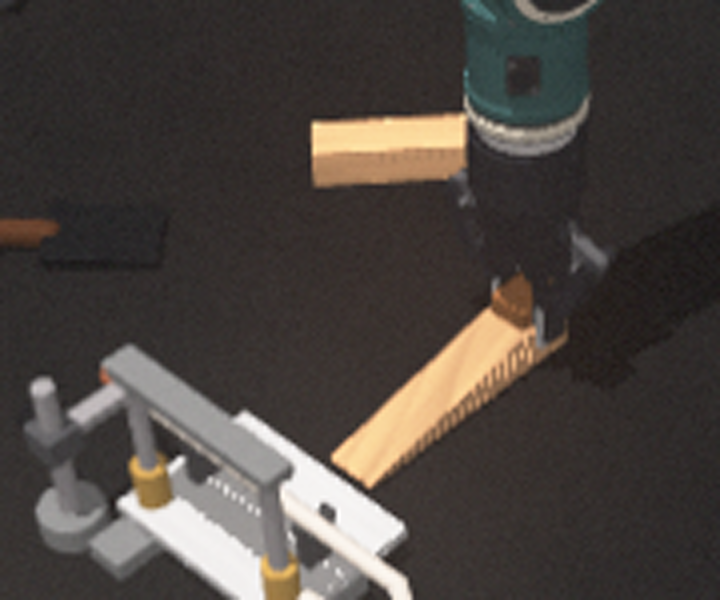

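The top crop shows the wedge tip at (259,295) in line with the plate front's middle at (250,262). Next I lower it to the bench.

{"name": "jog_arm", "arguments": {
  "increments": [0,0,2,0,0,0,0,4,0,0,0,0,5.5,0,0,0,0,5.5,0,0,0,0,5.5,0,0]
}}

```text
clock: 6.8
tcp_pos: [0.4664, -0.0369, 0.0128]
tool_rot: [0.0, -0.137, 0.991, -0.0]
ft_force: [-0.3, 0.4, -2.1]
width: 0.344
```

{"name": "jog_arm", "arguments": {
  "increments": [0,0,0.5,0,0,0,0,0.5,0,0,0,0,0.5,0,0]
}}

```text
clock: 7.1
tcp_pos: [0.4664, -0.0369, 0.0127]
tool_rot: [0.0, -0.137, 0.991, -0.0]
ft_force: [-2.1, 0.5, 5.5]
width: 0.342
```

```bash
python3 - <<'E'
from h import *
for i in range(1):
    inc(.466,-.0376,.012,15.8)
    t=bot.snapshot("top"); print(np.round(bot.get_state()["ft_force"],2),np.round(bot.get_state()["moment"],2))
E
```

```text
clock 7.10 inc [ 0.6 -0.6  0.7] turn -0.01 tcp [ 0.4664 -0.0369  0.0127] tilt [ 0.0002 -0.    ] F [-2.1   0.52  5.52] w 0.342
[-1.02 -0.38  4.97] [-0.02  0.35  0.  ]
```

{"name": "jog_arm", "arguments": {
  "increments": [-8,0,0,0,0,-16,0,0,0,0,-24,0,0,0,0,-32,0,0,0,0,-38,0,0,0,0,-40,0,0,0,0,-40,0,0,0,0]
}}

```text
clock: 7.85
tcp_pos: [0.5049, -0.0261, 0.0127]
tool_rot: [0.0, -0.137, 0.991, -0.0]
ft_force: [-2.1, -0.2, 4.8]
width: 0.341
```

```bash
python3 - <<'E'
from h import *
im=bot.snapshot("top");s=bot.snapshot("scene")
inc(.466,-.0376,.012,15.8)
a=cv2.resize(im[130:300,250:390],None,fx=3.5,fy=3.5,interpolation=cv2.INTER_CUBIC)[:595,:400]
b=cv2.resize(s[180:290,190:330],None,fx=3,fy=3,interpolation=cv2.INTER_CUBIC)
c=np.zeros((595,400+b.shape[1],3),np.uint8);c[:,:400]=a[:,:400];c[:b.shape[0],400:]=b
cv2.imwrite("pics/g4.png",c[:,:780,::-1])
E
```

```text
clock 7.95 inc [40.6 -0.5  0.7] turn -0.0 tcp [ 0.5049 -0.0261  0.0127] tilt [ 0.0003 -0.0001] F [-2.53 -0.45  4.04] w 0.347
```

View pics/g4.png

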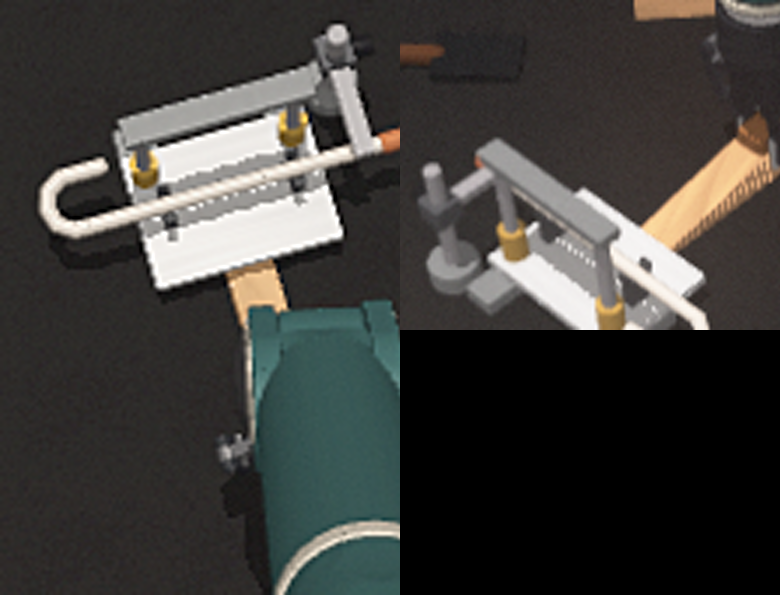

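{"name": "jog_arm", "arguments": {
  "increments": [-4,0,0,0,0,-8,0,0,0,0,-12,0,0,0,0,-16,0,0,0,0,-20,0,0,0,0,-20,0,0,0,0,-20,0,0,0,0]
}}

```text
clock: 8.65
tcp_pos: [0.5221, -0.0215, 0.0127]
tool_rot: [-0.002, -0.137, 0.991, -0.0]
ft_force: [-8.3, -2.6, 10.7]
width: 0.342
```

{"name": "jog_arm", "arguments": {
  "increments": [-2,0,0,0,0,-4,0,0,0,0,-6,0,0,0,0,-8,0,0,0,0]
}}

```text
clock: 9.05
tcp_pos: [0.5288, -0.0197, 0.0127]
tool_rot: [-0.003, -0.137, 0.991, -0.0]
ft_force: [-11.0, -3.3, 13.5]
width: 0.342
```

{"name": "jog_arm", "arguments": {
  "increments": [-2,0,0,0,0,-4,0,0,0,0,-6,0,0,0,0]
}}

```text
clock: 9.35
tcp_pos: [0.5346, -0.0181, 0.0127]
tool_rot: [-0.003, -0.137, 0.991, -0.0]
ft_force: [-10.5, -2.3, 14.6]
width: 0.349
```

{"name": "jog_arm", "arguments": {
  "increments": [-1.5,0,0,0,0,-3,0,0,0,0,-4,0,0,0,0,-4,0,0,0,0]
}}

```text
clock: 9.75
tcp_pos: [0.5388, -0.0169, 0.0127]
tool_rot: [-0.003, -0.137, 0.991, -0.0]
ft_force: [-9.9, -3.3, 13.0]
width: 0.345
```

{"name": "jog_arm", "arguments": {
  "increments": [-1.5,0,0,0,0,-3,0,0,0,0,-4,0,0,0,0,-4,0,0,0,0]
}}

```text
clock: 10.15
tcp_pos: [0.5427, -0.0158, 0.0127]
tool_rot: [-0.003, -0.137, 0.991, -0.0]
ft_force: [-9.2, -2.5, 13.8]
width: 0.343
```

```bash
python3 - <<'E'
from h import *
im=bot.snapshot("top");s=bot.snapshot("scene")
inc(.466,-.0376,.012,15.8)
a=cv2.resize(im[130:300,250:390],None,fx=3.5,fy=3.5,interpolation=cv2.INTER_CUBIC)[:595,:350]
b=cv2.resize(s[200:310,190:300],None,fx=4,fy=4,interpolation=cv2.INTER_CUBIC)
c=np.zeros((595,350+b.shape[1],3),np.uint8);c[:,:350]=a;c[:b.shape[0],350:]=b
cv2.imwrite("pics/g5.png",c[:,:,::-1])
E
```

```text
clock 10.25 inc [79.7 -0.2  1.1] turn -0.06 tcp [ 0.5427 -0.0158  0.0127] tilt [-0.0048 -0.0013] F [-9.62 -2.97 13.84] w 0.346
```

View pics/g5.png

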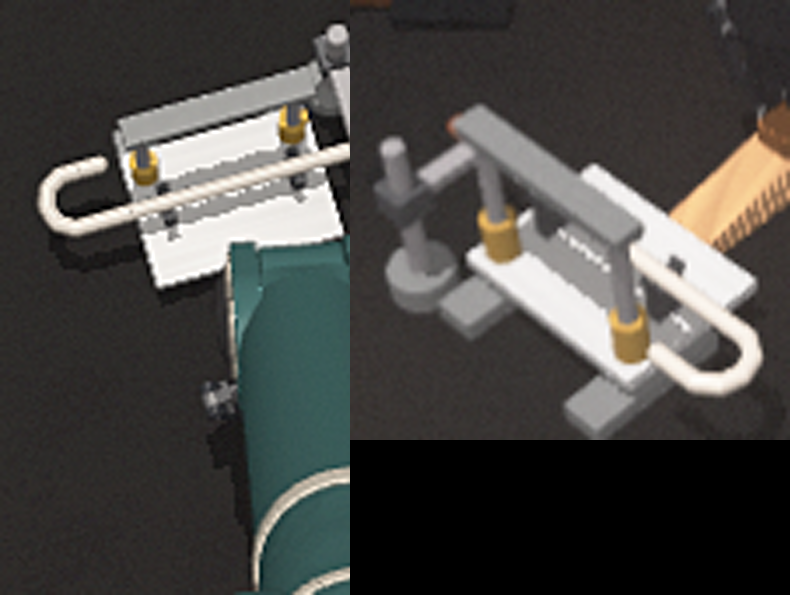

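{"name": "jog_arm", "arguments": {
  "increments": [-1.5,0,0,0,0,-3,0,0,0,0,-4,0,0,0,0,-4,0,0,0,0]
}}

```text
clock: 10.65
tcp_pos: [0.5465, -0.0147, 0.0127]
tool_rot: [-0.003, -0.137, 0.991, -0.0]
ft_force: [-9.6, -3.0, 13.7]
width: 0.343
```

{"name": "jog_arm", "arguments": {
  "increments": [-1.5,0,0,0,0,-3,0,0,0,0,-4,0,0,0,0,-4,0,0,0,0]
}}

```text
clock: 11.05
tcp_pos: [0.5504, -0.0136, 0.0127]
tool_rot: [-0.003, -0.137, 0.991, -0.0]
ft_force: [-8.6, -2.8, 13.0]
width: 0.346
```

{"name": "jog_arm", "arguments": {
  "increments": [-1.5,0,0,0,0,-3,0,0,0,0,-4,0,0,0,0,-4,0,0,0,0]
}}

```text
clock: 11.45
tcp_pos: [0.5543, -0.0126, 0.0127]
tool_rot: [-0.002, -0.137, 0.991, -0.0]
ft_force: [-7.9, -3.8, 13.3]
width: 0.341
```

{"name": "jog_arm", "arguments": {
  "increments": [-1.5,0,0,0,0,-3,0,0,0,0,-4,0,0,0,0,-4,0,0,0,0]
}}

```text
clock: 11.85
tcp_pos: [0.5581, -0.0114, 0.0127]
tool_rot: [-0.002, -0.137, 0.991, -0.0]
ft_force: [-10.0, -1.8, 12.3]
width: 0.34
```

{"name": "jog_arm", "arguments": {
  "increments": [-1.5,0,0,0,0,-3,0,0,0,0,-4,0,0,0,0,-4,0,0,0,0]
}}

```text
clock: 12.25
tcp_pos: [0.562, -0.0104, 0.0127]
tool_rot: [-0.002, -0.137, 0.991, -0.0]
ft_force: [-9.9, -1.9, 12.8]
width: 0.343
```

{"name": "jog_arm", "arguments": {
  "increments": [-1.5,0,0,0,0,-3,0,0,0,0,-4,0,0,0,0,-4,0,0,0,0]
}}

```text
clock: 12.65
tcp_pos: [0.5657, -0.0094, 0.0127]
tool_rot: [-0.003, -0.137, 0.991, -0.0]
ft_force: [-10.3, -3.4, 12.4]
width: 0.344
```

```bash
python3 - <<'E'
from h import *
s=bot.snapshot("scene")
inc(.466,-.0376,.012,15.8)
b=cv2.resize(s[200:310,190:320],None,fx=6,fy=5.4,interpolation=cv2.INTER_CUBIC)
cv2.imwrite("pics/g6.png",b[:,:,::-1])
E
```

```text
clock 12.70 inc [103.6  -0.2   1.3] turn -0.06 tcp [ 0.5657 -0.0093  0.0127] tilt [-0.0051 -0.0014] F [-10.63  -3.4   12.28] w 0.345
```

View pics/g6.png

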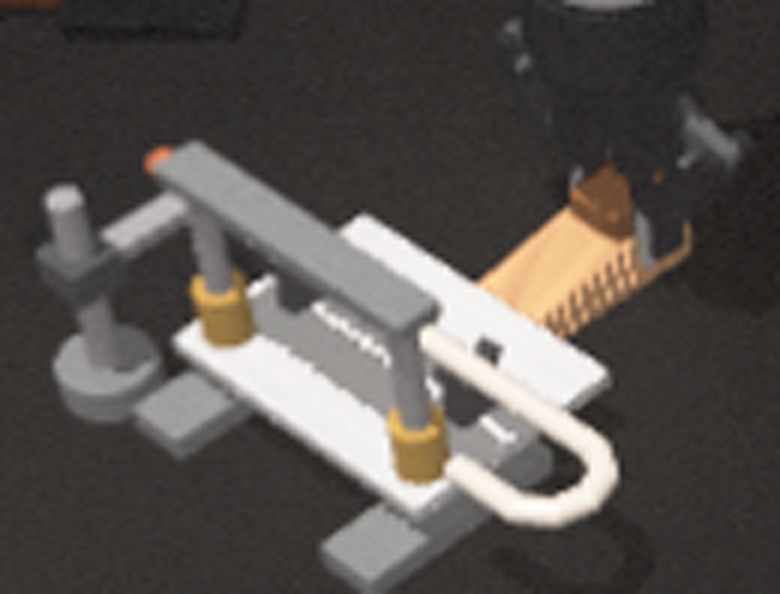

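{"name": "jog_arm", "arguments": {
  "increments": [-1,0,0,0,0,-2,0,0,0,0,-2,0,0,0,0]
}}

```text
clock: 13.0
tcp_pos: [0.5661, -0.0092, 0.0127]
tool_rot: [-0.004, -0.137, 0.991, -0.0]
ft_force: [-14.4, -3.8, 17.0]
width: 0.344
```

{"name": "jog_arm", "arguments": {
  "increments": [-1,0,0,0,0,-2,0,0,0,0,-2,0,0,0,0]
}}

```text
clock: 13.3
tcp_pos: [0.5665, -0.0092, 0.0127]
tool_rot: [-0.006, -0.137, 0.991, -0.0]
ft_force: [-18.0, -4.2, 21.8]
width: 0.342
```

{"name": "jog_arm", "arguments": {
  "increments": [-1,0,0,0,0,-2,0,0,0,0,-2,0,0,0,0]
}}

```text
clock: 13.6
tcp_pos: [0.5668, -0.0091, 0.0126]
tool_rot: [-0.008, -0.137, 0.991, -0.001]
ft_force: [-22.4, -5.2, 25.1]
width: 0.345
```

The push climbs about 2 N per mm of commanded travel from a steady 11 N, so the tube is touching. The estimate on the glass is (23−11)/1.4, about 8 N. Next I unload the arm, letting the wedge hold by friction.

{"name": "jog_arm", "arguments": {
  "increments": [1,0,0,0,0,2,0,0,0,0,3,0,0,0,0,4,0,0,0,0,4,0,0,0,0]
}}

```text
clock: 14.1
tcp_pos: [0.567, -0.0091, 0.0126]
tool_rot: [-0.003, -0.137, 0.991, -0.0]
ft_force: [-9.5, -3.4, 14.2]
width: 0.342
```

```bash
python3 - <<'E'
from h import *
s=bot.snapshot("scene");im=bot.snapshot("top")
inc(.466,-.0376,.012,15.8); print(bot.get_state()["moment"])
b=cv2.resize(s[200:310,190:300],None,fx=4,fy=4,interpolation=cv2.INTER_CUBIC)
a=cv2.resize(im[125:225,290:380],None,fx=4,fy=4.4,interpolation=cv2.INTER_CUBIC)
cv2.imwrite("pics/g7.png",np.hstack([b,a[:440]])[:,:,::-1])
E
```

```text
clock 14.20 inc [ 1.049e+02 -1.000e-01  1.400e+00] turn -0.07 tcp [ 0.567  -0.0091  0.0126] tilt [-0.0068 -0.0017] F [-9.5  -2.75 14.22] w 0.342
[-0.56770305  2.15268794 -0.00712809]
```

View pics/g7.png

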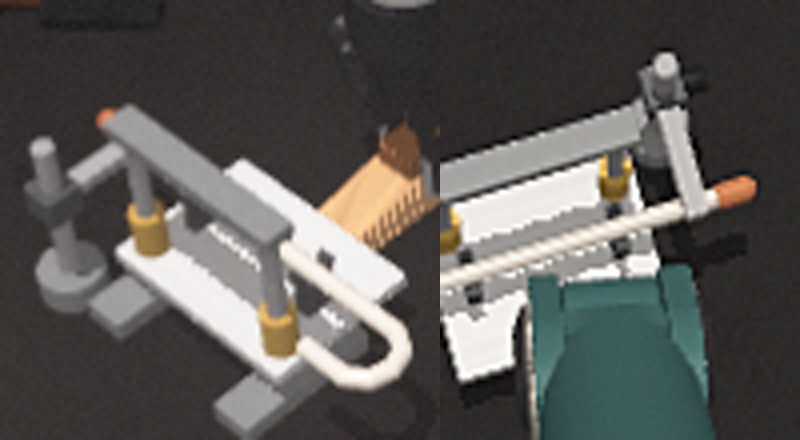

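{"name": "jog_arm", "arguments": {
  "increments": [1,0,0,0,0,2,0,0,0,0,2.5,0,0,0,0,2.5,0,0,0,0]
}}

```text
clock: 14.6
tcp_pos: [0.567, -0.009, 0.0127]
tool_rot: [-0.001, -0.137, 0.991, -0.0]
ft_force: [-1.8, -1.3, 8.1]
width: 0.345
```

{"name": "jog_arm", "arguments": {
  "increments": [0.3,0,-0.5,0,0,0.4,0,-0.8,0,0,0.4,0,-0.8,0,0]
}}

```text
clock: 14.9
tcp_pos: [0.567, -0.009, 0.0127]
tool_rot: [-0.001, -0.137, 0.991, -0.0]
ft_force: [-0.2, -2.0, -1.8]
width: 0.343
```

```bash
python3 - <<'E'
from h import *
s=bot.snapshot("scene")
inc(.466,-.0376,.012,15.8); print(bot.get_state()["moment"])
E
```

```text
clock 14.95 inc [ 1.05e+02 -1.00e-01  8.00e-01] turn -0.05 tcp [ 0.567  -0.009   0.0127] tilt [-0.001  -0.0007] F [ 0.28 -2.02 -1.44] w 0.349
[-0.76453851  0.46415499 -0.19484703]
```

{"name": "jog_arm", "arguments": {
  "increments": [0,0,0,0,0.5,0,0,0,0,0.8,0,0,0,0,1,0,0,0,0,1,0,0,0,0,1]
}}

```text
clock: 15.45
tcp_pos: [0.5677, -0.008, 0.0132]
tool_rot: [0.0, -0.138, 0.99, 0.0]
ft_force: [0.1, 0.4, 0.5]
width: 0.998
```

```bash
python3 - <<'E'
from h import *
s=bot.snapshot("scene")
inc(.466,-.0376,.012,15.8)
b=cv2.resize(s[190:300,190:320],None,fx=6,fy=5.4,interpolation=cv2.INTER_CUBIC)
cv2.imwrite("pics/g8.png",b[:,:,::-1])
E
```

```text
clock 15.50 inc [105.8  -0.8   1.2] turn 0.01 tcp [ 0.5676 -0.008   0.0132] tilt [0.0003 0.0002] F [0.79 0.41 0.92] w 0.995
```

View pics/g8.png

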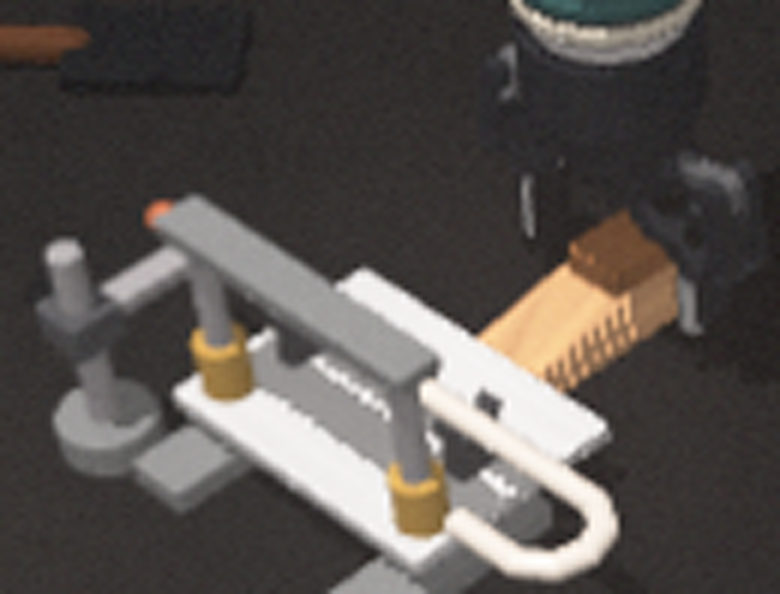

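Both pads are clear of the handle and the wedge stayed in place. Now I lift straight up and move back.

{"name": "jog_arm", "arguments": {
  "increments": [0,0,-10,0,1,0,0,-25,0,1,0,0,-50,0,1,0,0,-80,0,1,0,0,-110,0,1,40,0,-130,0,1,80,0,-130,0,1,120,0,-130,0,1,140,0,-130,0,1,140,0,-130,0,1,140,0,-130,0,1]
}}

```text
clock: 16.6
tcp_pos: [0.4339, -0.0464, 0.1445]
tool_rot: [0.002, -0.137, 0.991, -0.0]
ft_force: [0.2, 0.7, 0.5]
width: 0.997
```

```bash
python3 - <<'E'
from h import *
s=bot.snapshot("scene");im=bot.snapshot("top")
inc(.466,-.0376,.012,15.8)
b=cv2.resize(s[190:300,190:300],None,fx=4,fy=4,interpolation=cv2.INTER_CUBIC)
a=cv2.resize(im[130:240,260:350],None,fx=4,fy=4,interpolation=cv2.INTER_CUBIC)
cv2.imwrite("pics/g9.png",np.hstack([b,a])[:,:,::-1])
cv2.imwrite("pics/top9.png",im[:,:,::-1]);cv2.imwrite("pics/scene9.png",s[:,:,::-1])
# compare fixed finger / bystander pixels
for n in("scene","top"):
  for l in("block","jar","paddle"):
    print(n,l,[np.round(d["at"],3).tolist() for d in bot.search_frame(n,l)][:1])
E
```

```text
clock 16.70 inc [-32.4  -0.5 132. ] turn 0.03 tcp [ 0.4344 -0.046   0.1439] tilt [0.0024 0.0001] F [ 0.22  0.47 -0.62] w 1.004
scene block [[0.447, -0.244, 0.027]]
scene jar [[0.701, 0.309, 0.07]]
scene paddle [[0.685, -0.304, 0.01]]
top block [[0.444, -0.254, 0.036]]
top jar [[0.685, 0.29, 0.073]]
top paddle [[0.684, -0.299, 0.012]]
```

View pics/g9.png

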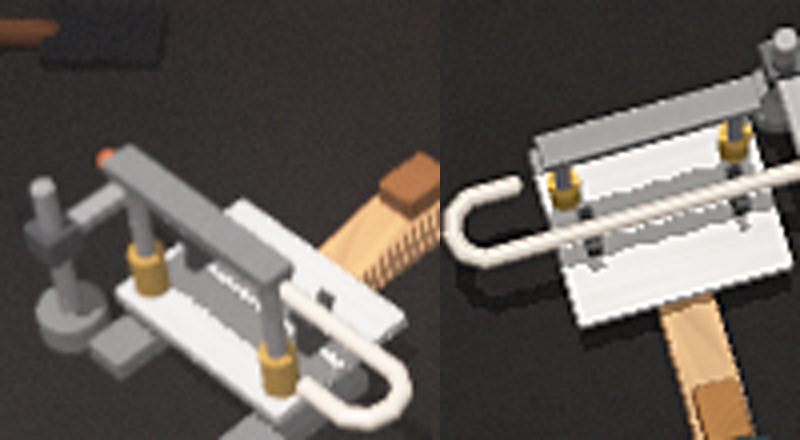

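View pics/top9.png

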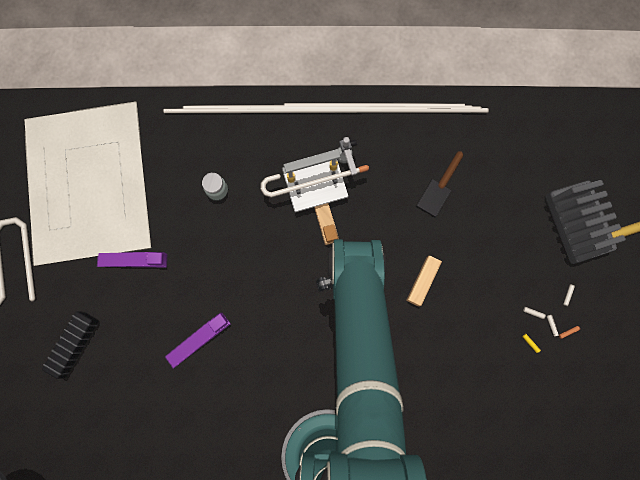

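```bash
python3 - <<'E'
import cv2,numpy as np
g7=cv2.imread("pics/g7.png",0)[:440,:440].astype(np.float32)
s=cv2.imread("pics/scene9.png",0)
b=cv2.resize(s[200:310,190:300],None,fx=4,fy=4,interpolation=cv2.INTER_CUBIC).astype(np.float32)
for nm,(y0,y1,x0,x1) in {"tubebend":(290,395,330,420),"bushing/fixed?":(300,360,250,305),"gaugepost":(130,320,20,110),"platefront":(150,290,330,415)}.items():
    A,B=g7[y0:y1,x0:x1].copy(),b[y0:y1,x0:x1].copy()
    w=cv2.createHanningWindow(A.shape[::-1],cv2.CV_32F)
    print(nm,np.array(cv2.phaseCorrelate(A,B,w)[0])/4)
E
```

```text
tubebend [0.00161018 0.00623676]
bushing/fixed? [ 0.01804389 -0.01683208]
gaugepost [-0.00996488  0.00929802]
platefront [-0.01383849 -0.0039737 ]
```

The rest shows no movement since the loaded state (under 0.02 px), so I'm handing the job in.

```bash
python3 - <<'E'
from workcell import bot
print(bot.sign_off())
E
```

```text
the job is handed in; nothing more can be done
None
```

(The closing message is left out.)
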